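# Slide a new brake pad under its drag spring

### The job

Fit the new brake pad into the opened red caliper using fingertips only: press it firmly down on its spring-loaded bed, behind the rib, and keep it down while you slide it under the bridge and the drag spring until it is fully home against the end stop. Then let go and move clear. Do not pick the pad up, and leave the other things on the bench where they are.

Things in the scene. Friction and masses are not known exactly. Their poses are not given: they have to be found in the camera images.
- caliper: opened red brake caliper, fixed on a dark plate 270 x 110 x 12 mm. Origin on the bench; x = direction the pad slides in (away from the robot), z up. Red rails along x, inner faces y = +-26.5 mm, 12 wide, tops z = 34; between them the sprung bed, x = -140 to 88 mm, top z = 30 up, 19 fully down. Round bosses 38 mm wide at x = 78, y = +-47, tops z = 47 mm
- brake_pad: new pad in the channel, 120 (x) x 50 x 12 mm, 0.2 kg: dark 7 mm lining below, brass-coloured 5 mm plate on top. Origin: centre of underside; x to its nose, along the caliper's x. Aluminium rib across its top, x = -18 to -12 mm, 5 mm high. Rests on the raised bed, nose short of the bridge, top at z = 42 mm of the caliper. Fully home: origin at x = 30 mm of the caliper, nose on the end stop
- press_spot (a point): top of the pad's flat tail on its centre line, 37 mm behind the pad's origin (x = -37, z = 12 mm of the pad), 19 mm behind the rear face of the rib; the tail is flat and free from x = -60 to -18 mm; moves with the pad. The rib can be pushed against while pressing
- end_stop (a point): centre of the end stop's face, at x = 90, z = 34 mm of the caliper: the pad's nose must come to this face. The stop is a red block 77 mm wide, top at z = 48 mm
- bridge_entry (a point): middle of the lower edge of the red bridge on the side where the pad enters, x = 30, z = 35.5 mm of the caliper. The bridge bar spans the channel from x = 30 to 44 mm, underside z = 35.5, top z = 51 mm. A pad on the raised bed butts against it; pressed down more than 6.5 mm it passes under. With the pad home, the rib stays 12 mm short of the bridge
- lift_bed (a joint): how far the sprung bed is pressed down: 0 = up (start), 0.011 m = bottom stop. With the pad on it it begins to sink at about 4 N, needs about 7 N for 4 mm, 10 N for 7 mm and 13 N for 11 mm. It springs back when released; a pad under the bridge then rises up to 4.5 mm, against the bridge
- drag_spring (a joint): lift of the steel leaf spring (34 mm wide, 37 long) that hangs from the far side of the bridge and slopes down along +x, its free end about 28 mm above the bench: 0 = free (start); a pad sliding in under the bridge lifts it by itself, to 0.1 to 0.3 rad. It presses on the pad with some 4 to 9 N and drags on it; the sliding faces are greased
- worn_pad: old rusty-brown brake pad lying on the bench beside the caliper, 105 x 48 x 8 mm, origin at the centre of its underside; leave alone
- screwdriver: red-handled screwdriver 200 mm long lying on the bench beside the caliper along its own x; leave alone
- spray_can: spray can, 60 mm across and 190 mm high, standing near the far end of the caliper, origin at the centre of its base; leave alone
- grease_jar: small jar, 52 mm across and 55 mm high, standing near the far end of the caliper, origin at the centre of its base; leave alone
Not all that is in view belongs to the job. There is more than one size of the brake_pad; the one meant has the size given above.

How it is judged:
By the outcome, as a careful person would: the job done as asked, in the order asked, and still so for the second after the job is handed in, with the robot touching nothing.
It also fails if it takes over 35 s, if anything falls off the work surface, if the arm or the gripper's body presses on something with over 40 N, if the wrist force passes 120 N, or if a joint passes its speed limit or range.

### The arm

A 7-joint arm with a two-finger parallel gripper is mounted at the origin on the work surface. World frame = base frame: x ahead of the robot, y to its left, z up, the work surface at z = 0. Lengths are in m, angles in rad, forces in N, time in s.
With the tool pointing down it reaches from about 0.425 to 0.925 m from the base axis. Payload 6.8 kg.
Tool frame: the origin (TCP) lies between the finger pads; the fingertips stand 14 mm ahead of it and the grasp point (between the pads) lies 5 mm behind it; z points along the fingers, y is the direction in which the jaws open and shut (so a half turn about z gives the same grasp; the last joint's range is limited). The gripper opens to 85 mm and grips with 20 to 120 N. Pads are 22 mm wide; open, the fingers measure 114 mm over their backs; the gripper's body (76 mm by 85 mm) begins 54 mm behind the grasp point. The pads swing forward as they close: fully open they stand 13 mm farther back than shut.
Start: joints at [1.227, 0.477, 0.022, 1.555, -0.011, 1.109, -0.083], TCP at [0.158, -0.656, 0.245] pointing down, gripper open.
Joint ranges: [-2.96, 2.96], [-0.34, 2.1], [-1.41, 1.46], [0.24, 2.44], [-1.37, 4.51], [0.17, 1.92], [-2.96, 2.96]. Speed limits (rad/s): [2.39, 2.39, 3.14, 3.14, 3.14, 3.14, 3.14].

### API

Orientations are given as a rotation vector (axis times angle).
In Python, from bench import bot gives the robot as it stands.
- The arm moves only by the tool play_rows, never from a script. Its argument "steps" is a list of rows, each a list of 5 numbers: the shift along the tool's x, y, z in mm, then the turn about the tool's z in degrees, then the finger opening in mm, from 0 to 85.4. In form: [[tx, ty, tz, roll, fingers], ...]. A call has 1 to 10 rows; each row is the pose to reach, as a shift and turn from the pose commanded when the call began, along the tool's axes at that moment; what a row does not reach only later rows make up. A row lasts 1/8 s, in which the tool goes at most 62.5 mm and 10.7 degrees, less where a joint would pass 70% of its speed; a pose out of reach is approached as far as the arm can. A call with a gripper value outside its range is refused whole. The fingers move at their own pace and stop on an object; "force" is the grip in N (left out, the last holds). Time passes only in rows, so rows that repeat a pose let the fingers close. It gives the time, the measured TCP pose, the force and the opening at its end, in the units of the state.
- bot.get_state(): the state, without advancing time (a new reading comes with each control period).
- bot.read_camera(name): name is "side" or "top"; returns a dict with "frame" (400x640x3 uint8, blue, green, red), "K" (3x3 intrinsics, pixels), "k1" (the pictures are not rectified: a ray, as slopes to the right and down, at radius r is drawn at 1 + k1 r^2 times it, then the intrinsics apply), "xyz" and "rotation" of the camera in the world. Camera axes: x right, y down, z forward; pixel columns grow to the right and rows downward; lengths in m; the calibration is good to about 2 mm. A picture is of the moment at which its call begins. There is no depth.
- bot.finish_job(): hands the job in, once; it reports no verdict.
The state is a dict: "time_s": time; "q": joint angles; "qd": joint speeds; "joint_efforts": joint torques, N m; "ee_pos": TCP position; "orientation": TCP orientation; "force": force on the tool from outside, world axes, zero at the start; "torque": the same for the moment, N m; "opening": finger opening in m.
Only numpy, scipy, OpenCV 4.12 (cv2) and the standard library are available. Lean on these libraries where they do the work, as an engineer would, in place of code of your own. Each camera call takes 0.05 s, during which the arm holds its last target. There are 200 camera calls.

## Working session

There is one attempt and no reset: what is moved stays moved. The work goes in short steps, Python scripts to look and compute and a tool call to move; the robot and the scene stay as the last step left them, time stands still between calls to the robot, and variables do not carry over. Pictures are saved under pics/ and viewed, about 8 in all and at most 12, crops included, and the job is handed in when it is done.

Besides the shell and the picture viewer there is one more tool, called after ">>>" as name(argument=value, ...), one argument or row to a line, values as JSON. play_rows: Moves the arm, as the interface text tells. Its arguments: {"type":"object","properties":{"steps":{"type":"array","items":{"type":"array","items":{"type":"number"}}},"force":{"type":"number"}},"required":["steps"]}

```bash
mkdir -p pics; cat > h.py <<'E'
import numpy as np, cv2, pickle
from bench import bot
from scipy.spatial.transform import Rotation as R
def rot(r):
    r=np.array(r,float); return r if r.shape==(3,3) else (R.from_quat(r).as_matrix() if r.size==4 else R.from_rotvec(r).as_matrix())
def grab(n,tag):
    c=bot.read_camera(n); cv2.imwrite(f'pics/{n}_{tag}.png',c['frame']); pickle.dump(c,open(f'{n}_{tag}.pkl','wb')); return c
def load(n,tag): return pickle.load(open(f'{n}_{tag}.pkl','rb'))
def ray(c,uv):
    K=np.array(c['K']); d=np.array([c['k1'],0,0,0,0],float)
    p=cv2.undistortPoints(np.array(uv,float).reshape(-1,1,2),K,d).reshape(-1,2)
    return np.array(c['xyz']), np.c_[p,np.ones(len(p))]@rot(c['rotation']).T
def onz(c,uv,z):
    o,d=ray(c,uv); return o+d*((z-o[2])/d[:,2])[:,None]
def proj(c,P):
    X=(np.atleast_2d(P)-np.array(c['xyz']))@rot(c['rotation']); x=X[:,:2]/X[:,2:]
    x=x*(1+c['k1']*(x**2).sum(1))[:,None]; K=np.array(c['K']); return x*[K[0,0],K[1,1]]+K[:2,2]
E
python3 - <<'E'
from h import *
for n in('side','top'):
    c=grab(n,'0'); print(n,c['xyz'],c['rotation'],c['K'],c['k1'])
print(bot.get_state())
E
```

```text
side [ 0.3654239  -0.45197502  0.60698235] [-2.31133089  0.41188242 -0.14880838] [[412.14544283   0.         317.30396456]
 [  0.         412.14544283 206.38799946]
 [  0.           0.           1.        ]] 0.022371429291381355
top [0.44211634 0.05910377 0.81656854] [-2.15329266  2.14045869 -0.18116242] [[363.79654684   0.         322.8871385 ]
 [  0.         363.79654684 198.81654081]
 [  0.           0.           1.        ]] -0.004645706819918394
{'time_s': 0.1, 'q': array([ 1.22691202,  0.47774972,  0.02230219,  1.55635852, -0.01152054,
        1.10929366, -0.08305936]), 'qd': array([ 9.98776211e-05,  4.80216552e-04, -1.41368317e-04, -8.56323652e-04,
       -1.10465265e-03, -2.98328434e-04,  7.35192670e-04]), 'joint_efforts': array([ 5.58397893e-03, -5.97755563e+01,  1.61407817e+00, -2.81949681e+01,
        1.28724807e-02,  4.99742600e-03, -2.14867833e-05]), 'ee_pos': array([ 0.15758345, -0.65581678,  0.24439797]), 'orientation': array([-3.11812325e+00, -3.69452981e-01,  4.45269579e-04]), 'force': array([ 0.16526447, -0.35739365,  0.36656924]), 'torque': array([-0.01281841, -0.02699254, -0.02398874]), 'opening': 0.08550389099331748}
```

View pics/top_0.png

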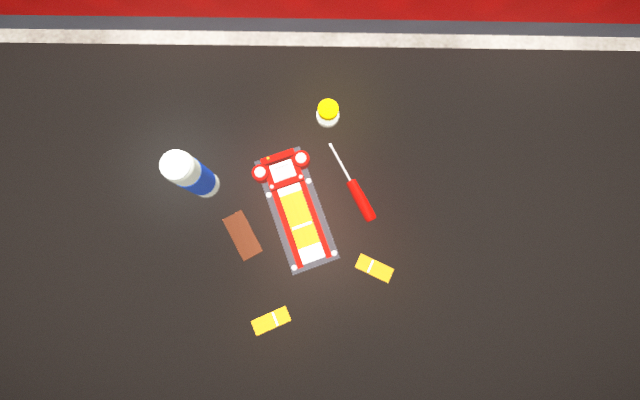

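View pics/side_0.png

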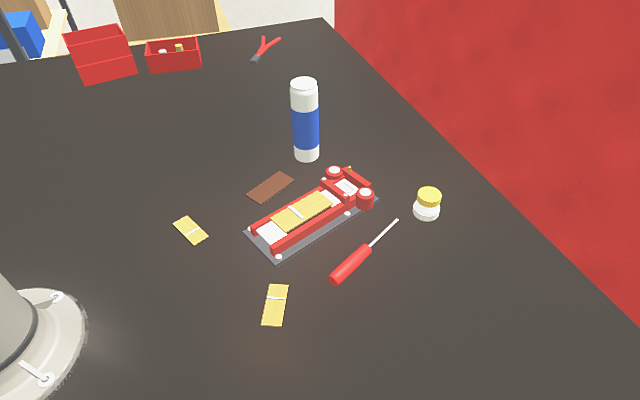

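The top view shows three brass pads: (302,228) in the red channel, and loose ones at (374,268) and (271,321). The one in the channel looks the largest (the meant 120 x 50), so I'll measure all three and make an enlarged crop to confirm it.

```bash
python3 - <<'E'
from h import *
for n in('top','side'):
    c=load(n,'0'); f=c['frame']; hsv=cv2.cvtColor(f,cv2.COLOR_BGR2HSV)
    m=cv2.inRange(hsv,(20,90,120),(35,255,255))
    m=cv2.morphologyEx(m,cv2.MORPH_CLOSE,np.ones((9,9)))
    for k in cv2.findContours(m,0,1)[0]:
        if cv2.contourArea(k)<60: continue
        for z in(0.042,.012):
            P=onz(c,k.reshape(-1,2),z)[:,:2]*1000
            r=cv2.minAreaRect(P.astype(np.float32)); print(n,z,k.mean((0,1)).round(),'world',np.round(r[0],1),np.round(r[1],1),round(r[2],1))
c=load('top','0');t=cv2.resize(c['frame'][130:290,230:350],None,fx=3.5,fy=3.5,interpolation=cv2.INTER_CUBIC)
cv2.imwrite('pics/crop_top.png',t)
c=load('side','0');s=cv2.resize(c['frame'][150:275,235:390],None,fx=5,fy=4.5,interpolation=cv2.INTER_CUBIC)
cv2.imwrite('pics/crop_side.png',s)
E
```

```text
top 0.042 [271. 320.] world [311.  154.9] [32.5 78.1] 23.8
top 0.012 [271. 320.] world [306.  158.6] [33.8 81.1] 23.8
top 0.042 [374. 268.] world [417.5 -59.3] [78.4 32.7] 63.9
top 0.012 [374. 268.] world [416.5 -63.8] [81.5 34. ] 63.9
top 0.042 [299. 219.] world [519.5  99.2] [117.   49.9] 20.1
top 0.012 [299. 219.] world [522.5 100.8] [121.5  51.8] 20.1
top 0.042 [328. 108.] world [767.3  39.7] [47.2 52. ] 89.9
top 0.012 [328. 108.] world [779.9  38.9] [49. 54.] 89.9
side 0.042 [275. 305.] world [414. -86.] [75.1 32.1] 65.2
side 0.012 [275. 305.] world [416.6 -66.5] [79.1 33.8] 65.2
side 0.042 [190. 229.] world [308.6 124.3] [31.  75.8] 24.3
side 0.012 [190. 229.] world [305.6 154.9] [32.6 79.8] 24.3
side 0.042 [301. 210.] world [520.2  98.2] [118.9  52.3] 20.1
side 0.012 [301. 210.] world [528.5 127.5] [125.2  55. ] 20.1
side 0.042 [429. 196.] world [770.6  45.5] [64.  47.3] 60.5
side 0.012 [429. 196.] world [792.1  71.9] [67.4 49.8] 60.5
side 0.042 [177.  42.] world [375.7 996.3] [120.1  33.1] 87.4
side 0.012 [177.  42.] world [ 376.2 1073.2] [126.4  34.9] 87.4
```

View pics/crop_top.png

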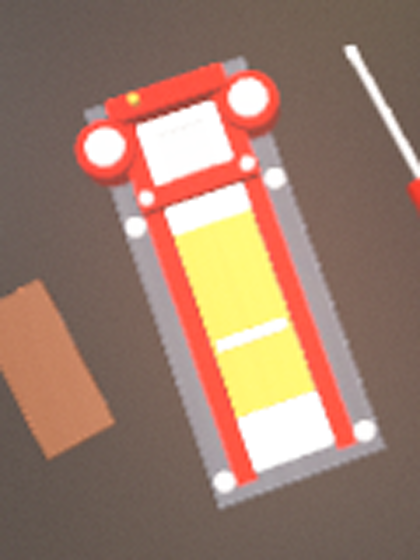

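View pics/crop_side.png

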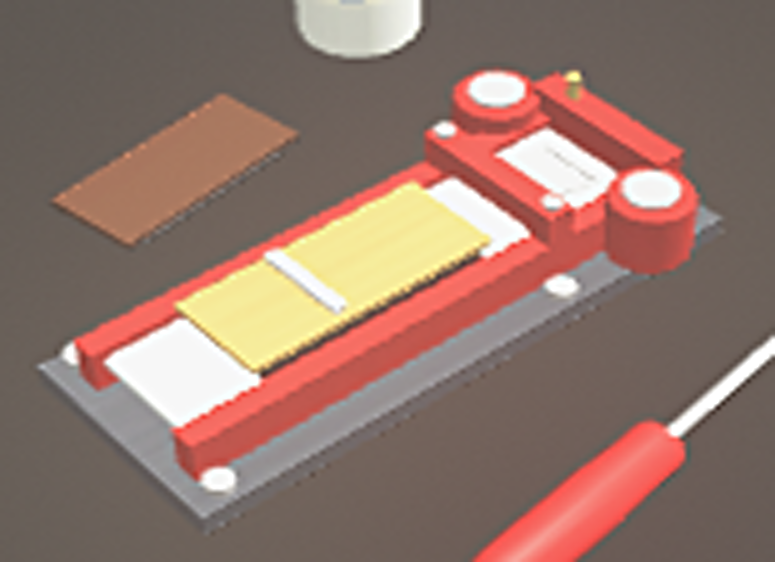

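The top crop shows the 120 mm pad in the channel: nose at (212,222), rib at (252,335), tail end at (277,405). It stops short of the bridge, with white bed on both sides of it. The side crop agrees. It measures about 118 x 51 mm at z = 42, against about 80 x 34 mm for the two loose pads, so it is the one meant. Next I measure the caliper frame, the nearby obstacles and the moves in tool axes.

```bash
cat > plan.py <<'E'
from h import *
yaw=np.deg2rad(20.1); ex=np.array([np.cos(yaw),np.sin(yaw)]); ey=np.array([-ex[1],ex[0]])
pad=np.array([.5198,.0987])
def tomove(xy,z):
    s=bot.get_state(); M=R.from_rotvec(s['orientation']).as_matrix()
    d=M.T@(np.array([*xy,z])-s['ee_pos'])*1000
    t=np.rad2deg(np.arctan2(M[1,0],M[0,0])); print('tcp',s['ee_pos'].round(4),'move',d.round(1),'yaw',t.round(2),'roll',(t-20.1).round(2),'toolz',M[:,2].round(3),'F',s['force'].round(1))
E
python3 - <<'E'
from plan import *
t=load('top','0'); s=load('side','0')
# white discs: bosses (z=47)
for n,c in(('top',t),('side',s)):
    hsv=cv2.cvtColor(c['frame'],cv2.COLOR_BGR2HSV); m=cv2.inRange(hsv,(0,0,170),(180,60,255))
    for k in cv2.findContours(m,0,1)[0]:
        a=cv2.contourArea(k)
        if 8<a<6000:
            x,y,w,h=cv2.boundingRect(k); M=cv2.moments(k); uv=(M['m10']/M['m00'],M['m01']/M['m00'])
            P=onz(c,[uv],.047)[0,:2]; d=P-pad
            if np.hypot(*d)<.2: print(n,np.round(uv,1),a,'at z47 world',P.round(4),'in pad axes',(d@ex*1000).round(1),(d@ey*1000).round(1))
# bridge entry edge / end stop check by hand pixels
top=lambda u,v:(230+u/3.5,130+v/3.5)
for nm,uv,z in(('nose L',(172,236),.042),('nose R',(250,208),.042),('rib L',(217,347),.047),('rib R',(288,322),.047),('tail L',(238,417),.042),('tail R',(314,388),.042),('bridge top rear L',(140,212),.051),('bridge top rear R',(255,172),.051),('stop front L',(132,121),.048),('stop front R',(212,97),.048)):
    d=onz(t,[top(*uv)],z)[0,:2]-pad; print(nm,(d@ex*1000).round(1),(d@ey*1000).round(1))
print('can base~',onz(t,[(207,186)],0)[0], 'from side',onz(s,[(307,156)],0)[0]); 
tomove(pad-.035*ex,.13)
E
```

```text
top [293.6 267.5] 29.5 at z47 world [0.4175 0.1092] in pad axes -92.5 45.0
top [369.9 266. ] 23.0 at z47 world [ 0.4213 -0.0497] in pad axes -143.5 -105.5
top [334.  252.6] 36.0 at z47 world [0.4486 0.0253] in pad axes -92.1 -44.5
top [311.4 253.5] 394.0 at z47 world [0.4466 0.0726] in pad axes -77.8 0.6
top [301.4 225.1] 50.5 at z47 world [0.5058 0.0941] in pad axes -14.7 0.5
top [276.  215.8] 236.0 at z47 world [0.5253 0.1484] in pad axes 22.3 44.8
top [288.8 189.3] 168.5 at z47 world [0.5826 0.1223] in pad axes 67.1 0.6
top [213.5 187.8] 73.5 at z47 world [0.5846 0.2836] in pad axes 124.4 151.4
top [316.3 203.5] 361.0 at z47 world [0.5521 0.063 ] in pad axes 18.1 -44.6
top [259.6 171.5] 78.0 at z47 world [0.6212 0.1862] in pad axes 125.3 47.3
top [282.1 170.3] 387.0 at z47 world [0.6243 0.1377] in pad axes 111.6 0.7
top [300.3 157.4] 75.0 at z47 world [0.6534 0.0986] in pad axes 125.4 -46.0
top [339.2 160.8] 89.5 at z47 world [0.6464 0.0139] in pad axes 89.8 -123.1
side [278.5 256.2] 24.0 at z47 world [ 4.454e-01 -1.000e-04] in pad axes -103.9 -67.2
side [270.6 232.4] 382.5 at z47
[... 393 characters left out ...]
0.6544 0.0988] in pad axes 126.5 -46.1
side [346.6 187. ] 201.0 at z47 world [0.6253 0.1246] in pad axes 108.0 -12.0
side [333.9 169.5] 55.0 at z47 world [0.6217 0.1864] in pad axes 125.9 47.3
side [306.5 154.5] 262.0 at z47 world [0.5838 0.2578] in pad axes 114.8 127.4
nose L 58.2 26.0
nose R 58.6 -24.9
rib L -16.1 22.1
rib R -16.3 -23.3
tail L -59.7 24.2
tail R -58.8 -24.7
bridge top rear L 77.1 39.2
bridge top rear R 77.1 -35.0
stop front L 133.7 25.9
stop front R 131.6 -25.7
can base~ [0.59739615 0.31228774 0.        ] from side [0.6014205  0.31129677 0.        ]
tcp [ 0.1576 -0.6558  0.2444] move [ 493.8 -644.8  115.4] yaw 13.51 roll -6.59 toolz [-0.     0.002 -1.   ] F [ 0.2 -0.4  0.4]
```

The measurements agree between views:
- **Pad:** origin near (0.520, 0.099), yaw 20.1°. The rib reads -14.7 mm against -15 nominal.
- **Caliper:** bosses at +125.7 mm along the pad's x and ±46.7 mm across (nominal ±47). The pad origin is therefore at caliper x ≈ -47.7, and the slide is about 77.7 mm.

I approach along an outward arc with the fingers shut.

>>> play_rows(
  steps=[
    [55,-35,0,-3,0],
    [110,-70,0,-6.6,0],
    [165,-105,0,-6.6,0],
    [220,-140,0,-6.6,0],
    [275,-175,0,-6.6,0],
    [330,-210,0,-6.6,0],
    [380,-245,0,-6.6,0],
    [416,-266,0,-6.6,0],
    [425,-320,0,-6.6,0],
    [430,-360,0,-6.6,0],
  ],
  force=20,
)

```text
time_s: 1.35
ee_pos: [0.4918, -0.2029, 0.2447]
orientation: [-3.092, -0.552, 0.001]
force: [-0.0, -0.0, 0.4]
opening: 0.0
```

```bash
python3 -c "
from plan import *
tomove(pad-.035*ex+.0005*ey,.13)"
```

```text
tcp [ 0.4918 -0.2029  0.2447] move [  95.8 -273.7  115. ] yaw 20.26 roll 0.16 toolz [-0.001  0.001 -1.   ] F [-0.  -0.   0.4]
```

>>> play_rows(
  steps=[
    [20,-55,0,0,0],
    [40,-110,0,0,0],
    [60,-165,0,0,0],
    [80,-220,20,0,0],
    [96,-270,60,0,0],
    [96,-273.5,100,0,0],
    [96,-273.5,115,0,0],
    [96,-273.5,115,0,0],
  ],
)

```text
time_s: 2.35
ee_pos: [0.4874, 0.0829, 0.1298]
orientation: [3.093, 0.547, -0.003]
force: [0.6, -0.7, 0.9]
opening: -0.0
```

```bash
python3 -c "
from plan import *
tomove(pad-.035*ex+.0005*ey,.042+.014)
for n in('top','side'): grab(n,'1')
t=load('top','1')['frame'][100:300,200:400];s=load('side','1')['frame'][100:300,200:400]
cv2.imwrite('pics/both1.png',cv2.resize(np.hstack([t,s]),None,fx=2,fy=2,interpolation=cv2.INTER_CUBIC))"
```

```text
tcp [0.4874 0.0829 0.1298] move [ 1.  -4.2 73.8] yaw 20.04 roll -0.06 toolz [-0.002 -0.001 -1.   ] F [ 0.6 -0.7  0.9]
```

View pics/both1.png

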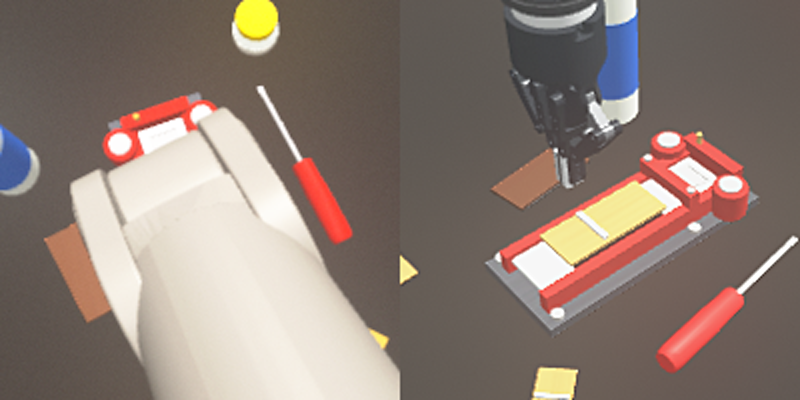

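The top view is blocked by the arm. The side view (right half) shows the shut fingertips at (570,185), above and behind the rib at (592,224). Now I correct sideways and descend to just above the tail.

>>> play_rows(
  steps=[
    [1,-4,25,0,0],
    [1,-4,50,0,0],
    [1,-4,62,0,0],
    [1,-4,62,0,0],
    [1,-4,62,0,0],
  ],
)

```text
time_s: 3.08
ee_pos: [0.4883, 0.0881, 0.0693]
orientation: [3.093, 0.548, 0.003]
force: [-0.1, -0.2, 0.7]
opening: -0.0002
```

```bash
python3 -c "
from plan import *
tomove(pad-.035*ex+.0005*ey,.042+.014)
c=grab('side','2')
p=(pad-.035*ex+.0005*ey); print('expected spot px',proj(c,[[*p,.042]]))
cv2.imwrite('pics/s2.png',cv2.resize(c['frame'][130:270,230:390],None,fx=4.5,fy=4,interpolation=cv2.INTER_CUBIC))"
```

```text
tcp [0.4883 0.0881 0.0693] move [-1.8  0.4 13.3] yaw 20.08 roll -0.02 toolz [ 0.002  0.    -1.   ] F [-0.1 -0.2  0.7]
expected spot px [[287.08824467 218.37186089]]
```

View pics/s2.png

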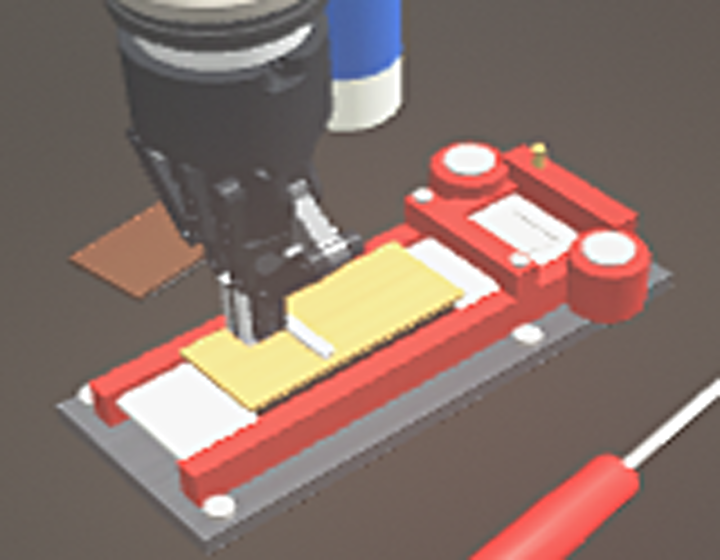

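The fingertips (crop (255,335)) hover over the tail, centred and clear behind the rib at (310,338). Now I press down gradually.

>>> play_rows(
  steps=[
    [-1,0,8,0,0],
    [-1,0,12,0,0],
    [-1,0,14,0,0],
    [-1,0,16,0,0],
    [-1,0,18,0,0],
    [-1,0,18,0,0],
  ],
)

```text
time_s: 3.88
ee_pos: [0.4866, 0.0878, 0.0506]
orientation: [3.093, 0.548, 0.0]
force: [-1.5, -1.2, 8.0]
opening: -0.0001
```

>>> play_rows(
  steps=[
    [0,0,2,0,0],
    [0,0,4,0,0],
    [0,0,6,0,0],
    [0,0,7,0,0],
    [0,0,8,0,0],
    [0,0,8,0,0],
  ],
)

```text
time_s: 4.62
ee_pos: [0.4879, 0.0882, 0.0448]
orientation: [3.092, 0.548, 0.005]
force: [-6.6, -1.7, 29.6]
opening: -0.0001
```

The bed has bottomed: tip z ≈ 30.8 mm, about 29 N. Now I slide, checking force and height along the way.

>>> play_rows(
  steps=[
    [3,0,0,0,0],
    [6,0,0,0,0],
    [9,0,0,0,0],
    [12,0,0,0,0],
    [15,0,0,0,0],
    [18,0,0,0,0],
    [20,0,0,0,0],
    [20,0,0,0,0],
  ],
)

```text
time_s: 5.62
ee_pos: [0.5071, 0.0951, 0.0449]
orientation: [3.093, 0.548, 0.006]
force: [-5.2, -2.3, 26.9]
opening: -0.0001
```

```bash
python3 -c "
from plan import *
s=bot.get_state(); d=s['ee_pos'][:2]-pad; print('tcp in pad0 axes',(d@ex*1000).round(1),(d@ey*1000).round(1),'F along/lat/up',(s['force'][:2]@ex).round(1),(s['force'][:2]@ey).round(1),s['force'][2].round(1),'tip z',s['ee_pos'][2]*1000-14)
c=grab('side','3'); cv2.imwrite('pics/s3.png',cv2.resize(c['frame'][130:270,230:390],None,fx=4.5,fy=4,interpolation=cv2.INTER_CUBIC))"
```

```text
tcp in pad0 axes -13.1 1.0 F along/lat/up -5.7 -0.3 26.9 tip z 30.882184062194703
```

View pics/s3.png

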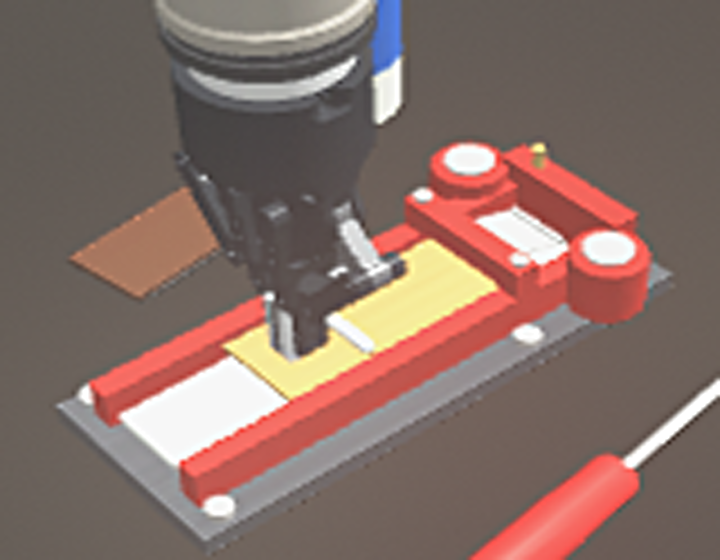

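The pad moves with the fingertips. Its nose is at (465,270), low and passing under the bridge, and the bed is held at the bottom. I continue.

>>> play_rows(
  steps=[
    [3,0,0,0,0],
    [6,0,0,0,0],
    [9,0,0,0,0],
    [12,0,0,0,0],
    [15,0,0,0,0],
    [18,0,0,0,0],
    [21,0,0,0,0],
    [24,0,0,0,0],
    [26,0,0,0,0],
    [26,0,0,0,0],
  ],
)

```text
time_s: 6.92
ee_pos: [0.5316, 0.1042, 0.045]
orientation: [3.093, 0.548, 0.006]
force: [-4.1, -1.6, 25.8]
opening: -0.0001
```

```bash
cat > st.py <<'E'
from plan import *
s=bot.get_state(); d=s['ee_pos'][:2]-pad; print('tcp in pad0 axes',(d@ex*1000).round(1),(d@ey*1000).round(1),'F along/lat/up',(s['force'][:2]@ex).round(1),(s['force'][:2]@ey).round(1),s['force'][2].round(1),'tip z',s['ee_pos'][2]*1000-14)
E
python3 st.py
```

```text
tcp in pad0 axes 13.0 1.1 F along/lat/up -4.4 -0.1 25.8 tip z 30.973409759525182
```

>>> play_rows(
  steps=[
    [3,0,0.5,0,0],
    [6,0,0.5,0,0],
    [9,0,0.5,0,0],
    [12,0,0.5,0,0],
    [15,0,0.5,0,0],
    [18,0,0.5,0,0],
    [20,0,0.5,0,0],
    [22,0,0.5,0,0],
    [24,0,0.5,0,0],
    [24,0,0.5,0,0],
  ],
)

```text
time_s: 8.18
ee_pos: [0.554, 0.1123, 0.0449]
orientation: [3.093, 0.548, 0.006]
force: [-5.7, -2.2, 28.4]
opening: 0.0001
```

```bash
cat >> st.py <<'E'
import sys
if len(sys.argv)>1:
    c=grab('side',sys.argv[1]); cv2.imwrite(f'pics/s{sys.argv[1]}.png',cv2.resize(c['frame'][130:270,230:390],None,fx=4.5,fy=4,interpolation=cv2.INTER_CUBIC))
E
python3 st.py 4
```

```text
tcp in pad0 axes 36.7 1.0 F along/lat/up -6.1 -0.1 28.4 tip z 30.934420354747743
```

View pics/s4.png

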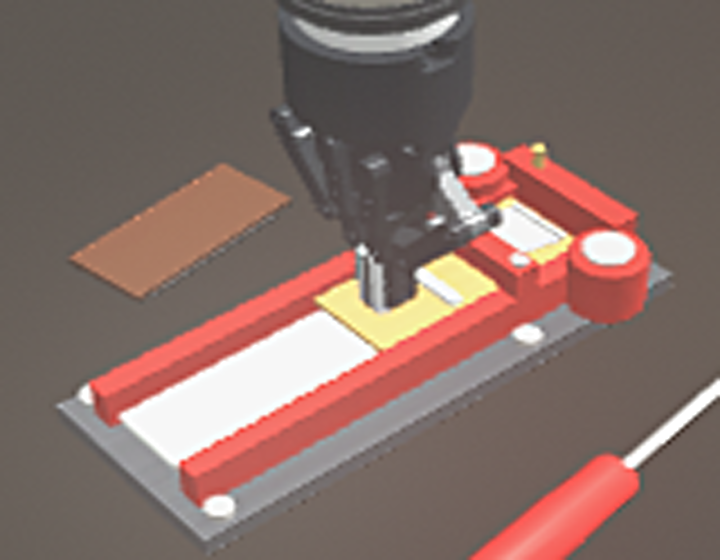

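The pad's brass nose now shows past the bridge under the leaf spring at (570,240), with a few mm left to the stop. I feed slowly and watch the axial force.

>>> play_rows(
  steps=[
    [1,0,0,0,0],
    [2,0,0,0,0],
    [3,0,0,0,0],
    [4,0,0,0,0],
    [4,0,0,0,0],
  ],
)

```text
time_s: 8.85
ee_pos: [0.5574, 0.1135, 0.0449]
orientation: [3.092, 0.548, 0.005]
force: [-7.3, -2.6, 29.5]
opening: -0.0001
```

>>> play_rows(
  steps=[
    [0.5,0,0,0,0],
    [1,0,0,0,0],
    [1.5,0,0,0,0],
    [2,0,0,0,0],
    [2,0,0,0,0],
  ],
)

```text
time_s: 9.48
ee_pos: [0.5589, 0.1141, 0.0449]
orientation: [3.092, 0.548, 0.004]
force: [-8.0, -3.6, 31.5]
opening: -0.0003
```

>>> play_rows(
  steps=[
    [0.5,0,0,0,0],
    [1,0,0,0,0],
    [1.5,0,0,0,0],
    [2,0,0,0,0],
    [2,0,0,0,0],
  ],
)

```text
time_s: 10.1
ee_pos: [0.559, 0.1141, 0.0449]
orientation: [3.091, 0.548, -0.002]
force: [-12.7, -4.6, 36.9]
opening: -0.0001
```

```bash
python3 st.py
```

```text
tcp in pad0 axes 42.1 1.0 F along/lat/up -13.5 0.0 36.9 tip z 30.866742995628357
```

Axial force rises to 13.5 N and the motion stops at about 77 mm of travel, as expected at the end stop. I push a bit further so the rib takes the load and confirms it is home.

>>> play_rows(
  steps=[
    [1,0,-0.5,0,0],
    [2,0,-0.5,0,0],
    [3,0,-0.5,0,0],
    [3,0,-0.5,0,0],
  ],
)

```text
time_s: 10.6
ee_pos: [0.5607, 0.1147, 0.0449]
orientation: [3.091, 0.548, -0.006]
force: [-15.3, -4.5, 35.7]
opening: -0.0002
```

```bash
python3 st.py 5
```

```text
tcp in pad0 axes 43.9 1.0 F along/lat/up -15.9 1.1 35.7 tip z 30.88758775880097
```

View pics/s5.png

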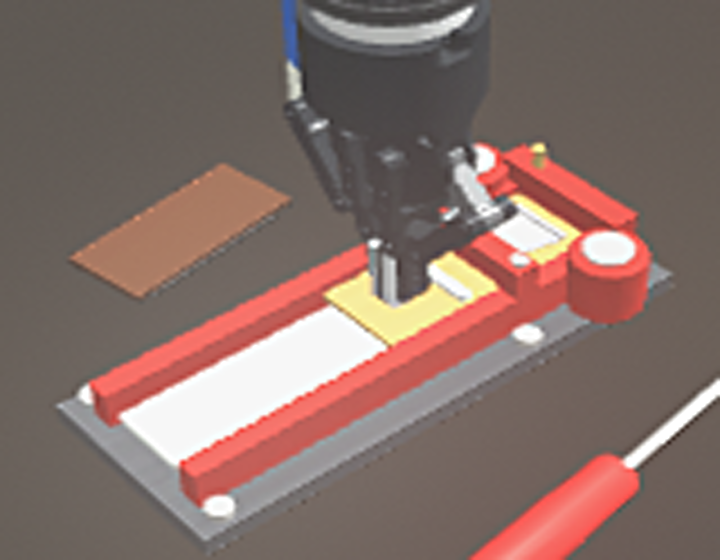

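>>> play_rows(
  steps=[
    [1,0,0,0,0],
    [2,0,0,0,0],
    [3,0,0,0,0],
    [4,0,0,0,0],
    [4,0,0,0,0],
  ],
)

```text
time_s: 11.28
ee_pos: [0.5661, 0.1167, 0.0449]
orientation: [3.092, 0.548, -0.001]
force: [-9.2, -3.8, 30.5]
opening: -0.0003
```

```bash
python3 st.py 6; python3 - <<'E'
from plan import *
c=load('side','5')
for uv in((302.2,203.75),(316.7,216.75)):
    d=onz(c,[uv],.031)[0,:2]-pad; print('tail corner',(d@ex*1000).round(1),(d@ey*1000).round(1),'want 17.7, +-25')
c=load('side','6'); hsv=cv2.cvtColor(c['frame'],cv2.COLOR_BGR2HSV); m=cv2.inRange(hsv,(20,70,110),(35,255,255)); 
for n in('5','6'):
    c=load('side',n); hsv=cv2.cvtColor(c['frame'],cv2.COLOR_BGR2HSV); m=cv2.inRange(hsv,(20,70,110),(35,255,255))
    v,u=np.nonzero(m[180:235,285:385]); P=(onz(c,np.c_[u+285,v+180],.031)[:,:2]-pad)*1000
    x,y=P@ex,P@ey; ok=abs(y)<25; 
    for lo in(-20,-10,0,10): b=(y>lo)&(y<lo+10)&(x<100); print(n,lo,'tail edge x',np.round(x[b].min(),1) if b.any() else None)
    b=ok&(x>85); print('nose max x',np.round(np.percentile(x[b],[90,97,99.5]),1) if b.any() else None)
E
```

```text
tcp in pad0 axes 49.6 1.0 F along/lat/up -10.0 -0.4 30.5 tip z 30.940621645217078
tail corner 18.6 22.5 want 17.7, +-25
tail corner 17.3 -24.9 want 17.7, +-25
5 -20 tail edge x 19.6
5 -10 tail edge x 18.9
5 0 tail edge x 19.5
5 10 tail edge x 18.8
nose max x [136.7 137.4 137.7]
6 -20 tail edge x 19.6
6 -10 tail edge x 18.9
6 0 tail edge x 19.5
6 10 tail edge x 18.8
nose max x [136.7 137.4 137.7]
```

Between the last two pictures the fingertips slid 5.7 mm over the pad and the pad did not move (tail edge ≈ 19, nose ≈ 137.7, expected home 17.7 and 137.7). So it is on the stop. I push once on the rib for certainty.

>>> play_rows(
  steps=[
    [1,0,0,0,0],
    [2,0,0,0,0],
    [2.5,0,0,0,0],
    [2.5,0,0,0,0],
  ],
)

```text
time_s: 11.82
ee_pos: [0.5662, 0.1167, 0.0449]
orientation: [3.09, 0.547, -0.008]
force: [-17.4, -5.7, 38.6]
opening: 0.0001
```

```bash
python3 st.py
```

```text
tcp in pad0 axes 49.7 1.0 F along/lat/up -18.3 0.6 38.6 tip z 30.880377582495527
```

Motion has stopped dead against the rib and the stop at 18 N axial. Now I ease off the preload, lift straight up slowly and move clear.

>>> play_rows(
  steps=[
    [-1,0,-1,0,0],
    [-2,0,-3,0,0],
    [-2,0,-6,0,0],
    [-2,0,-9,0,0],
    [-2,0,-13,0,0],
    [-2,0,-20,0,0],
    [-2,0,-40,0,0],
    [-2,0,-80,0,0],
    [-2,0,-130,0,0],
    [-2,0,-180,0,0],
  ],
)

```text
time_s: 13.08
ee_pos: [0.5668, 0.1173, 0.2254]
orientation: [-3.093, -0.549, -0.002]
force: [0.9, -0.3, -0.3]
opening: -0.0001
```

>>> play_rows(
  steps=[
    [0,50,0,0,0],
    [0,100,0,0,0],
    [0,150,0,0,0],
    [0,200,0,0,0],
    [0,250,0,0,0],
    [0,300,0,0,0],
    [0,340,0,0,0],
    [0,360,0,0,0],
    [0,360,0,0,0],
    [0,360,0,0,0],
  ],
)

```text
time_s: 14.32
ee_pos: [0.6906, -0.2181, 0.2227]
orientation: [-3.091, -0.552, -0.001]
force: [-0.3, 0.7, -0.5]
opening: 0.0004
```

```bash
python3 - <<'E'
from plan import *
print(bot.get_state()['force'].round(1), bot.get_state()['ee_pos'])
t=grab('top','7');s=grab('side','7')
for n,c in(('top',t),('side',s)):
    hsv=cv2.cvtColor(c['frame'],cv2.COLOR_BGR2HSV); m=cv2.inRange(hsv,(20,70,110),(35,255,255)); v,u=np.nonzero(m)
    for z in (.0355,):
        P=(onz(c,np.c_[u,v],z)[:,:2]-pad)*1000; x,y=P@ex,P@ey; b=(abs(y)<22)&(x>-60)&(x<142)
        print(n,z,'tail',np.percentile(x[b],[0,1]).round(1),'nose',np.percentile(x[b],[99,100]).round(1),'want 17.7/137.7')
a=t['frame'][130:290,200:400];b=s['frame'][130:290,230:430]
cv2.imwrite('pics/both7.png',cv2.resize(np.hstack([a,b]),None,fx=2,fy=2.5,interpolation=cv2.INTER_CUBIC))
E
```

```text
[-0.3  0.7 -0.5] [ 0.69056389 -0.21813167  0.22270386]
top 0.0355 tail [18.1 19.2] nose [136.9 137.5] want 17.7/137.7
side 0.0355 tail [16.9 19.4] nose [137.1 137.8] want 17.7/137.7
```

View pics/both7.png

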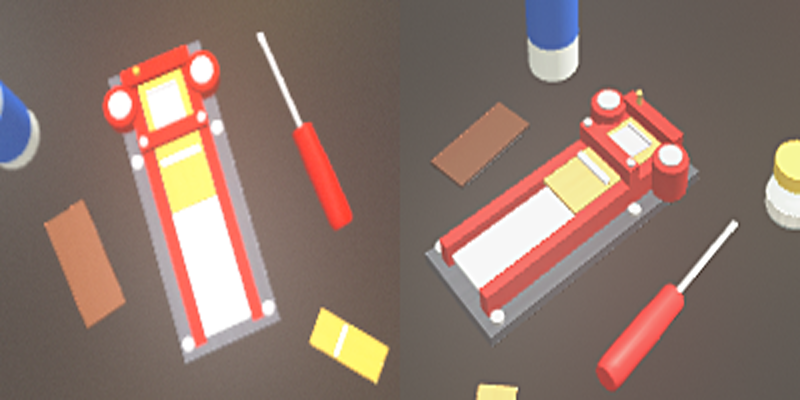

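The picture shows the pad under the bridge. In the top view its nose is at the stop (160,80) with the leaf spring resting on it, the rib sits just short of the bridge at (180,155), and nothing else has moved. Handing in.

```bash
python3 -c "
from bench import bot
print(bot.finish_job())"
```

```text
the job is handed in; nothing more can be done
None
```

The pad is fitted fully home and the job is handed in, at about 14.4 s on the robot's clock.

**What I did:** With the fingers shut, I pressed the pad's tail down behind the rib until the bed bottomed (about 29 N). I kept it down while sliding it about 77 mm under the bridge and drag spring to the end stop. The stop was confirmed when the fingertips slid forward over the pad without moving it, then came up dead against the rib at 18 N. I then lifted straight off and moved the arm aside.

**Last checks:** After release, both cameras put the nose at 137–138 mm from where the pad's origin started (137.7 is home). The tail measured 17–19 mm (17.7 is home), within the 2 mm calibration. The wrist force reads about zero, and the other things in the final picture look unmoved. No check failed.

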